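# Cam the test contacts onto the circuit board

### The job

Two identical board-test jigs stand on the bench; one holds a green circuit board, the other is empty. On the jig with the green board, turn the steel cam by its black grip, counter-clockwise seen from above, until its red-dotted high point bears squarely on the brass face of the sprung contact slide, pushing the contacts up to the board's edge; then let go so that it stays there. Leave the empty jig's cam as it is.

Things in the scene. Friction and masses are not known exactly. Their poses are not given: they have to be found in the camera images.
- cam_grip (a point): Centre of the black bar grip of the cam on the jig with the green board; on the cam's vertical axis, 54 mm above the bench. Bar 46 long, 14 wide, 38 tall (35 to 73 mm up). x runs along the bar to the cam's nose, y across it. Below: steel cam, 13 to 31 mm up, 40 mm disc with red-dotted nose reaching 34 mm from the axis. Within 90 mm nothing else of the jig (240 x 110 mm, fixed) is taller.
- cam (a joint): Turn of that cam, rad, growing counter-clockwise from above. 0: nose square to the slide's travel; 1.571: nose straight at the slide's brass face. Starts at 0.1 to 0.5, clear of the face; meets it at about 0.65. Range 0 to 2.6, no stop at the high point: turned farther it passes over. Stiff (0.12 N m friction, at most 0.25 with the spring); stays where it is left.
- slide (a joint): Travel, m, of that jig's sprung contact slide, away from the cam: 0 at rest, 0.010 with the nose straight on it, 0.009 at 0.3 rad either side. A brass face plate 72 mm wide, its top 27 mm above the bench, 24 mm from the cam's axis at rest; springs push it back with 3 N at rest, 9 N at full travel. It carries a blue block with gold pins facing the board.
- spare_cam_nose (a point): Nose tip of the cam on the empty jig (four bare brass stand-offs, no board), 22 mm above the bench, 34 mm from its axis; otherwise like the other; to be left alone. Bystanders: a pale pink flux bottle (42 wide, 95 mm tall) on the robot's side between the jigs, a white cup of swabs and yellow cutters beyond them.

How it is judged:
By the outcome, as a careful person would: the job done as asked, in the order asked, and still so for the second after the job is handed in, with the robot touching nothing.
It also fails if it takes over 32 s, if anything falls off the work surface, if the arm or the gripper's body presses on something with over 40 N, if the wrist force passes 120 N, or if a joint passes its speed limit or range.

### The arm

A 6-joint arm with a two-finger parallel gripper is mounted at the origin on the work surface. World frame = base frame: x ahead of the robot, y to its left, z up, the work surface at z = 0. Lengths are in m, angles in rad, forces in N, time in s.
With the tool pointing down it reaches from about 0.225 to 0.875 m from the base axis. Payload 3.4 kg.
Tool frame: the origin (TCP) lies at the very end of the fingers, on their centre line; the grasp point (between the pads) lies 19 mm behind it; z points along the fingers, y is the line along which they close (so a half turn about z gives the same grasp; the last joint's range is limited). The gripper opens to 85 mm and grips with 20 to 120 N. Pads are 22 mm wide; open, the fingers measure 114 mm over their backs; the gripper's body (76 mm by 85 mm) begins 54 mm behind the grasp point. The pads swing forward as they close: fully open they stand 13 mm farther back than shut.
Start: joints at [-1.257, 0.276, 1.505, -0, 1.361, -0.121], TCP at [0.242, -0.522, 0.231] pointing down, gripper open.
Joint ranges: [-2.89, 2.89], [-0.75, 2.08], [0.22, 2.7], [-1.18, 4.32], [0.11, 2.71], [-2.7, 2.7]. Speed limits (rad/s): [2.57, 2.57, 3.14, 3.14, 3.14, 3.14].

### API

Orientations are given as a unit quaternion [w, x, y, z].
In Python, from rig import manip, get_image, camera_info gives the robot as it stands. The module is installed in compiled form; this text tells all that it offers.
- The arm moves only by the shell command python3 -m crank 'ROWS' [FORCE]. ROWS is a JSON object of lists of equal length, an entry for each row: "translation": the shift along the tool's x, y, z in mm, a list of three; "roll": the turn about the tool's z in rad; "fingers": the opening, from 0 (shut) to 1 (fully open). A call has 1 to 8 rows; each row shifts and turns the commanded pose from where the row before left it, along the tool's axes as they then stand; what a row does not reach is not made up. A row lasts 1/10 s, in which the tool goes at most 50 mm and 8.59 degrees, less where a joint would pass 70% of its speed; a pose out of reach is approached as far as the arm can. A call is refused whole if a number of a shift passes 50 or a number of a turn 0.15, either way. A call with a gripper value outside its range is refused whole. The fingers move at their own pace and stop on an object; FORCE is the grip in N (left out, the last holds). Time passes only in rows, so rows that do not move let the fingers close. It gives the time, the measured TCP pose, the force, the opening and the grip force at its end, in the units of the state.
- manip.get_state(): the state, without advancing time (a new reading comes with each control period).
- get_image(name): name is "scene" or "top"; returns the picture (480x640x3 uint8, blue, green, red); there is no depth.
- camera_info(name): a dict with "mtx" (3x3 intrinsics, pixels), "rvec" (rotation vector, rad) and "tvec" (3), from world to camera coordinates, as OpenCV has them. Camera axes: x right, y down, z forward; pixel columns grow to the right and rows downward; lengths in m; the calibration is good to about 2 mm. A picture is of the moment at which its call begins. camera_info takes no time and is no camera call.
- manip.sign_off(): hands the job in; it is judged then, once.
The state is a dict: "clock": time; "qpos": joint angles; "qd": joint speeds; "effort": joint torques, N m; "position": TCP position; "ee_rot": TCP orientation; "contact_force": force on the tool from outside, world axes, zero at the start; "moment": the same for the moment, N m; "width": finger opening in m; "gripper_force": force on a finger pad.
Only numpy, scipy, OpenCV 4.12 (cv2) and the standard library are available. Lean on these libraries where they do the work, as an engineer would, in place of code of your own. Each camera call takes 0.05 s, during which the arm holds its last target. There are 200 camera calls.

## Working session

There is one attempt and no reset: what is moved stays moved. The work goes in short steps, Python scripts to look and compute and a shell command to move; the robot and the scene stay as the last step left them, time stands still between calls to the robot, and variables do not carry over. Pictures are saved under pics/ and viewed, at most 10 in all, crops included, and the job is handed in when it is done.

```bash
mkdir -p pics; python3 - <<'E'
from rig import manip,get_image,camera_info
import cv2
for n in("scene","top"):
    cv2.imwrite(f"pics/{n}0.png",get_image(n)); print(n,camera_info(n))
s=manip.get_state();print(s)
E
```

```text
scene {'mtx': array([[438.43183224,   0.        , 318.83447265],
       [  0.        , 438.43183224, 237.614298  ],
       [  0.        ,   0.        ,   1.        ]]), 'rvec': array([ 1.8081809 ,  1.59262491, -0.73408056]), 'tvec': array([-0.03796787, -0.30003083,  1.10329219])}
top {'mtx': array([[553.59636818,   0.        , 327.76617059],
       [  0.        , 553.59636818, 241.08037833],
       [  0.        ,   0.        ,   1.        ]]), 'rvec': array([ 2.1758123 , -2.12603086,  0.1264337 ]), 'tvec': array([-0.02418387,  0.52756125,  0.89175774])}
{'clock': 0.1, 'qpos': array([-1.25700355e+00,  2.76535652e-01,  1.50601538e+00,  1.58200040e-05,
        1.36070422e+00, -1.20987352e-01]), 'qd': array([-0.00119112, -0.00154151, -0.00177552, -0.00104061,  0.00039736,
        0.00158495]), 'effort': array([ 8.55718863e-04, -4.17699945e+01, -2.46405977e+01, -3.45263279e-04,
        5.79659725e-03,  1.18764228e-05]), 'position': array([ 0.24205542, -0.52104501,  0.23052046]), 'ee_rot': array([-8.28187009e-04,  9.76463710e-01,  2.15680160e-01, -7.23169431e-05]), 'contact_force': array([ 0.05219274,  0.5999137 , -0.84938189]), 'moment': array([-0.03904802, -0.00456417, -0.01523296]), 'gripper_force': 0.0, 'width': 0.08549167732903784}
```

View pics/top0.png

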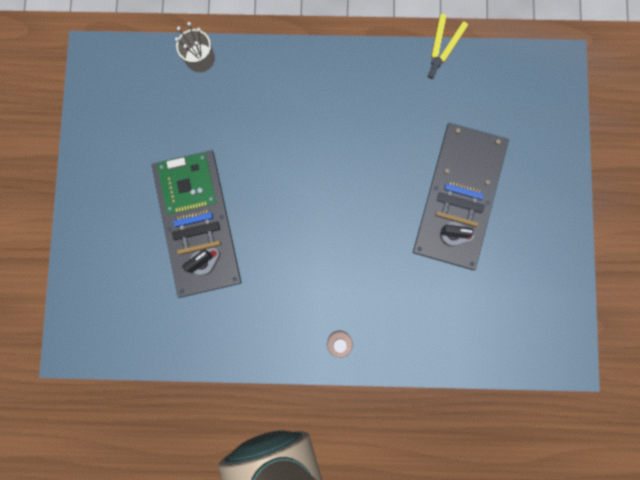

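View pics/scene0.png

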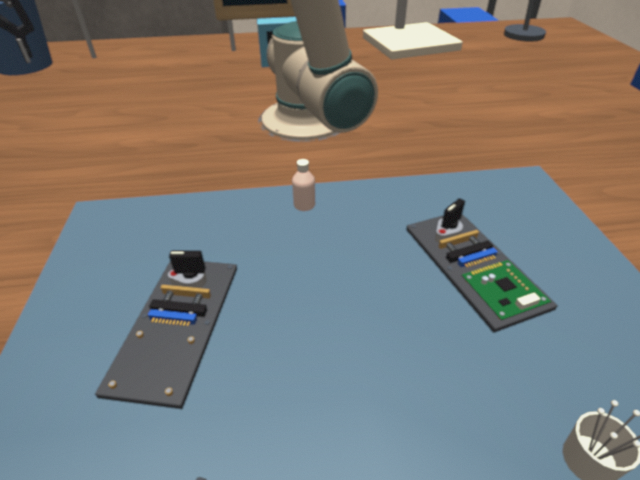

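```bash
cat > h.py <<'E'
import cv2,numpy as np
from rig import manip,get_image,camera_info
def ray(n,p,z):
    c=camera_info(n);R=cv2.Rodrigues(c["rvec"])[0];t=np.array(c["tvec"]).ravel()
    p=np.array(p,float).reshape(-1,2);d=np.c_[p,np.ones(len(p))]@np.linalg.inv(c["mtx"]).T@R;o=-R.T@t
    return o+d*((z-o[2])/d[:,2])[:,None]
def proj(n,P):
    c=camera_info(n);return cv2.projectPoints(np.array(P,float).reshape(-1,3),c["rvec"],c["tvec"],c["mtx"],None)[0].reshape(-1,2)
E
python3 - <<'E'
from h import *
a=cv2.imread("pics/top0.png");b=cv2.imread("pics/scene0.png")
A=cv2.resize(a[205:305,150:250],None,fx=5,fy=5,interpolation=cv2.INTER_CUBIC)
B=cv2.resize(b[190:250,410:470],(500,500),interpolation=cv2.INTER_CUBIC)[:, :300] if 0 else cv2.resize(b[190:260,415:485],(300,300),interpolation=cv2.INTER_CUBIC)
B=cv2.copyMakeBorder(B,0,200,0,0,cv2.BORDER_CONSTANT)
cv2.imwrite("pics/crop0.png",np.hstack([A,B]))
q=ray("top",[[152,163],[211,151],[240,284],[179,296]],.01);print(q.round(3))
h=cv2.cvtColor(a,cv2.COLOR_BGR2HSV);sub=np.zeros(a.shape[:2],np.uint8);sub[205:305,150:250]=1
m=cv2.inRange(h,(12,110,90),(25,255,255))*sub
n,l,s,c=cv2.connectedComponentsWithStats(m);print([(tuple(s[i]),c[i].round(1)) for i in range(1,n) if s[i][4]>5])
i=1+s[1:,4].argmax();ys,xs=np.nonzero(l==i);P=ray("top",np.c_[xs,ys],.027)
vx,vy,x0,y0=cv2.fitLine(P[:,:2].astype(np.float32),cv2.DIST_L2,0,.01,.01).ravel();print("brass",vx,vy,x0,y0)
r=(cv2.inRange(h,(0,120,90),(8,255,255))|cv2.inRange(h,(172,120,90),(180,255,255)))*sub
ys,xs=np.nonzero(r);print("red",len(xs),xs.mean(),ys.mean(),ray("top",[[xs.mean(),ys.mean()]],.031))
E
```

```text
[[0.662 0.299 0.01 ]
 [0.686 0.197 0.01 ]
 [0.454 0.136 0.01 ]
 [0.431 0.238 0.01 ]]
[((np.int32(179), np.int32(242), np.int32(40), np.int32(11), np.int32(105)), array([198.7, 247.2]))]
brass 0.2508551 -0.9680247 0.5134826 0.20518799
red 20 213.1 252.95 [[0.50393282 0.1795354  0.031     ]]
```

View pics/crop0.png

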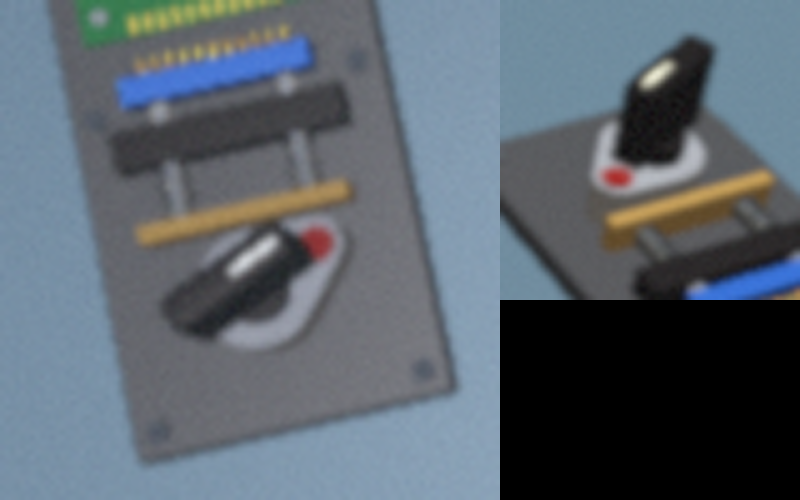

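Top view: green-board jig on the left, cam grip about (200,262) px, red nose dot at (213,253), brass face centre at (199,247). That gives a cam axis of about (0.487, 0.198), slide direction 14.5° and cam angle of about 0.4.

```bash
python3 -m crank '{"translation":[[33,-34,0],[33,-34,0],[33,-34,0],[33,-34,0],[33,-34,0],[33,-34,0],[33,-34,0],[33,-34,0]],"roll":[0,0,0,0,0,0,0,0],"fingers":[1,1,1,1,1,1,1,1]}'
python3 -m crank '{"translation":[[33,-34,0],[33,-34,0],[33,-34,0],[33,-34,0],[33,-34,0],[33,-34,0],[33,-34,0],[33,-34,0]],"roll":[0,0,0,0,0,0,0,0],"fingers":[1,1,1,1,1,1,1,1]}'
python3 -m crank '{"translation":[[0,0,0],[0,0,0],[0,0,0],[0,0,0],[0,0,0],[0,0,0],[0,0,0],[0,0,0]],"roll":[-0.14,-0.14,-0.14,-0.14,-0.14,-0.14,-0.14,-0.14],"fingers":[1,1,1,1,1,1,1,1]}'
python3 -m crank '{"translation":[[0,0,0],[0,0,0],[0,0,0],[0,0,0],[0,0,0],[0,0,0]],"roll":[-0.14,-0.14,-0.14,-0.14,-0.13,0],"fingers":[1,1,1,1,1,1]}'
python3 - <<'E'
from h import *
a=cv2.imread("pics/top0.png")
A=np.array([.487,.198])
for th in(.3,.4,.5):
    ang=.253-np.pi/2+th;d=np.array([np.cos(ang),np.sin(ang)])
    print(th,"top axis",proj("top",[*A,.073]),"ends",proj("top",[[*(A+.023*d),.073],[*(A-.023*d),.073]]).round(1).tolist())
h=cv2.cvtColor(a,cv2.COLOR_BGR2HSV);m=np.zeros(a.shape[:2],np.uint8);m[249:275,180:225]=1
k=cv2.inRange(a,(0,0,0),(50,50,50))*m
n,l,s,c=cv2.connectedComponentsWithStats(k);i=1+s[1:,4].argmax();print(s[i],c[i]);ys,xs=np.nonzero(l==i);print(cv2.minAreaRect(np.c_[xs,ys].astype(np.float32)))
E
```

```text
clock: 0.9
position: [0.3671, -0.1617, 0.2312]
ee_rot: [0.0, 0.977, 0.215, 0.0]
contact_force: [1.0, 0.4, -0.3]
width: 0.0854
gripper_force: 0.0
clock: 1.7
position: [0.4919, 0.1963, 0.2309]
ee_rot: [0.0, 0.976, 0.216, -0.0]
contact_force: [1.5, -0.8, 1.2]
width: 0.0855
gripper_force: 0.0
clock: 2.5
position: [0.4916, 0.1942, 0.2308]
ee_rot: [-0.0, 0.711, 0.704, -0.001]
contact_force: [0.2, -0.1, 0.1]
width: 0.0854
gripper_force: 0.0
clock: 3.1
position: [0.4916, 0.1942, 0.2308]
ee_rot: [-0.0, 0.434, 0.901, -0.0]
contact_force: [-1.1, -0.2, -0.3]
width: 0.0854
gripper_force: 0.0
0.3 top axis [[195.40121121 260.45708112]] ends [[208.0, 253.2], [182.7, 267.7]]
0.4 top axis [[195.40121121 260.45708112]] ends [[207.3, 252.0], [183.5, 268.9]]
0.5 top axis [[195.40121121 260.45708112]] ends [[206.4, 250.9], [184.4, 270.1]]
[188 253  23  19  92] [200.27173913 262.77173913]
((199.91873168945312, 263.1690979003906), (5.028799057006836, 27.010746002197266), 49.63546371459961)
```

```bash
python3 -m crank '{"translation":[[3,-1,45],[3,0,45],[0,0,45],[0,0,35],[0,0,20],[0,0,0]],"roll":[0,0,0,0,0,0],"fingers":[1,1,1,1,1,1]}'
python3 -m crank '{"translation":[[0,0,0],[0,0,0],[0,0,0],[0,0,0],[0,0,0],[0,0,0],[0,0,0],[0,0,0]],"roll":[0,0,0,0,0,0,0,0],"fingers":[0,0,0,0,0,0,0,0]}' 30
python3 - <<'E'
from h import *
cv2.imwrite("pics/b.png",np.hstack([cv2.resize(get_image("top")[205:305,140:240],None,fx=4,fy=4),cv2.resize(get_image("scene")[160:260,400:500],None,fx=4,fy=4)]))
print(manip.get_state())
E
```

```text
clock: 3.7
position: [0.4847, 0.1976, 0.0382]
ee_rot: [-0.003, 0.435, 0.901, -0.002]
contact_force: [0.6, -0.0, -0.2]
width: 0.0858
gripper_force: 0.0
clock: 4.5
position: [0.4885, 0.1989, 0.0422]
ee_rot: [0.001, 0.434, 0.901, 0.001]
contact_force: [0.7, 1.8, 5.8]
width: 0.0137
gripper_force: 33.7
{'clock': 4.6, 'qpos': array([ 2.54377375e-01,  3.82588892e-01,  1.87682641e+00,  5.34431015e-04,
        8.79527421e-01, -4.19557716e-01]), 'qd': array([-0.00142235, -0.00033509,  0.00149218, -0.00088331,  0.00191607,
        0.00179796]), 'effort': array([ -0.68422252, -37.99568295, -15.450418  ,  -0.43171861,
         0.19292636,  -0.08370188]), 'position': array([0.48848116, 0.19887257, 0.04224144]), 'ee_rot': array([8.77774813e-04, 4.33704722e-01, 9.01054058e-01, 1.01366815e-03]), 'contact_force': array([0.10139909, 2.52060577, 5.70358732]), 'moment': array([ 0.1985893 ,  0.05322668, -0.08636296]), 'gripper_force': 33.675164580345154, 'width': 0.01353780018235459}
```

View pics/b.png

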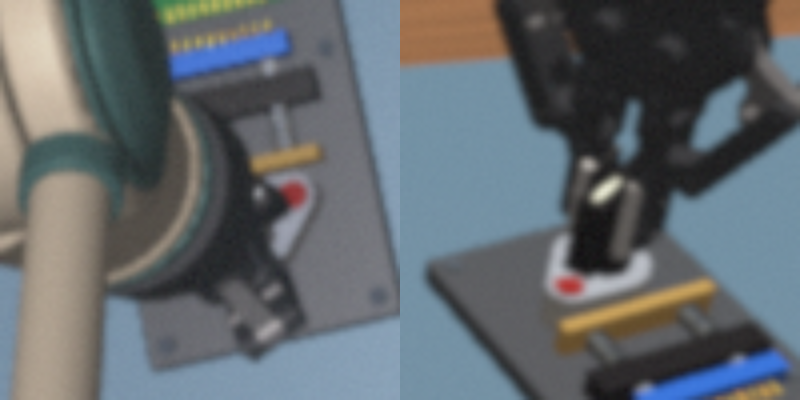

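Gripped: the pads sit flat on the bar (opening 13.5 mm) with the stripe between them. Tool yaw is 128.6°, so I need −1.15 rad of roll.

```bash
python3 -m crank '{"translation":[[0,0,0],[0,0,0],[0,0,0],[0,0,0],[0,0,0],[0,0,0]],"roll":[0,0,-0.1,-0.1,-0.1,-0.1],"fingers":[0,0,0,0,0,0]}' 60
python3 -m crank '{"translation":[[0,0,0],[0,0,0],[0,0,0],[0,0,0],[0,0,0],[0,0,0],[0,0,0],[0,0,0]],"roll":[-0.1,-0.1,-0.1,-0.1,-0.1,-0.1,0,0],"fingers":[0,0,0,0,0,0,0,0]}'
python3 - <<'E'
from h import *
s=manip.get_state();q=s["ee_rot"];print(np.degrees(2*np.arctan2(q[2],q[1])),s["contact_force"],s["moment"],s["position"],s["qpos"])
E
```

```text
clock: 5.2
position: [0.4886, 0.199, 0.0423]
ee_rot: [0.001, 0.244, 0.97, 0.001]
contact_force: [0.0, 1.7, 5.7]
width: 0.0132
gripper_force: 61.9
clock: 6.0
position: [0.4886, 0.1992, 0.0423]
ee_rot: [0.001, -0.052, 0.999, 0.001]
contact_force: [0.1, 3.1, 7.1]
width: 0.0133
gripper_force: 61.8
185.94533545284872 [0.11209161 3.0799621  7.14305818] [ 0.37204184 -0.02902515  0.27379595] [0.48862702 0.19920161 0.04232342] [ 2.54689856e-01  3.82540236e-01  1.87663135e+00  9.55961153e-04
  8.79229142e-01 -1.42048063e+00]
```

```bash
python3 -m crank '{"translation":[[0,0,0],[0,0,0],[0,0,0],[0,0,0],[0,0,0]],"roll":[-0.05,-0.05,-0.05,0,0],"fingers":[0,0,0,0,0]}'
python3 - <<'E'
from h import *
s=manip.get_state();q=s["ee_rot"];print(np.degrees(2*np.arctan2(q[2],q[1])),s["contact_force"],s["moment"],s["position"])
cv2.imwrite("pics/c.png",np.hstack([cv2.resize(get_image("top")[205:305,140:240],None,fx=4,fy=4),cv2.resize(get_image("scene")[160:260,400:500],None,fx=4,fy=4)]))
E
```

```text
clock: 6.5
position: [0.4886, 0.1993, 0.0423]
ee_rot: [0.002, -0.126, 0.992, 0.001]
contact_force: [0.1, 3.1, 6.5]
width: 0.0132
gripper_force: 61.8
194.51800327363782 [0.094922   3.10664856 6.48657754] [ 0.40191956 -0.00298786  0.21596947] [0.48861571 0.19925133 0.04232558]
```

View pics/c.png

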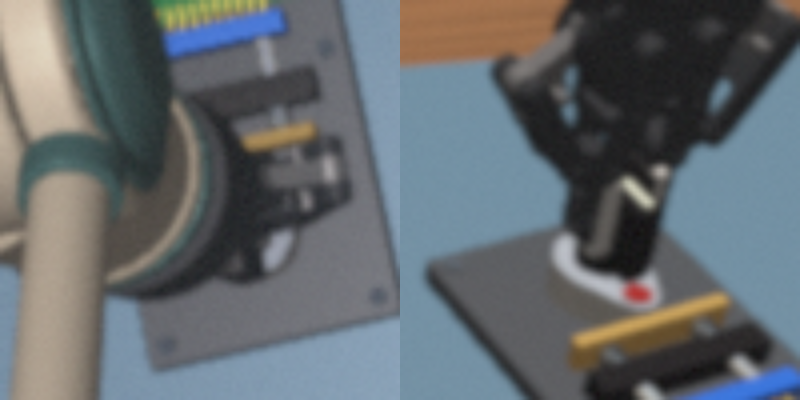

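The nose bears on the brass face and the slide has moved up to the board. Now I'll release, lift clear and back away so I can look.

```bash
python3 -m crank '{"translation":[[0,0,0],[0,0,0],[0,0,0],[0,0,0],[0,0,0],[0,0,0],[0,0,0],[0,0,0]],"roll":[0,0,0,0,0,0,0,0],"fingers":[0.2,0.4,0.6,0.8,0.8,0.8,0.8,0.8]}'
python3 -m crank '{"translation":[[0,0,-20],[0,0,-40],[0,0,-45],[0,0,-45],[0,0,-40],[0,45,0],[0,45,0],[0,45,0]],"roll":[0,0,0,0,0,0,0,0],"fingers":[0.8,0.8,0.8,0.8,0.8,0.8,0.8,0.8]}'
python3 -m crank '{"translation":[[0,45,0],[0,45,0],[0,45,0],[0,0,0],[0,0,0]],"roll":[0,0,0,0,0],"fingers":[0.8,0.8,0.8,0.8,0.8]}'
python3 - <<'E'
from h import *
s=manip.get_state();print(s["position"],s["contact_force"])
a=get_image("top");b=get_image("scene");cv2.imwrite("pics/d0.png",a)
cv2.imwrite("pics/d.png",np.hstack([cv2.resize(a[205:305,140:240],None,fx=4,fy=4,interpolation=2),cv2.resize(b[190:290,400:500],None,fx=4,fy=4,interpolation=2)]))
h=cv2.cvtColor(a,cv2.COLOR_BGR2HSV);sub=np.zeros(a.shape[:2],np.uint8);sub[205:305,150:250]=1
r=(cv2.inRange(h,(0,120,90),(8,255,255))|cv2.inRange(h,(172,120,90),(180,255,255)))*sub
ys,xs=np.nonzero(r);p=ray("top",[[xs.mean(),ys.mean()]],.031)[0] if len(xs) else None;print(len(xs),p)
if p is not None:
    d=p[:2]-[.4886,.1992];print("cam",np.arctan2(d[1],d[0])-.2536+np.pi/2,np.hypot(*d))
E
```

```text
clock: 7.4
position: [0.4874, 0.1983, 0.0413]
ee_rot: [-0.0, -0.126, 0.992, -0.0]
contact_force: [-0.4, -1.2, -1.6]
width: 0.0683
gripper_force: 0.0
clock: 8.2
position: [0.4534, 0.3301, 0.232]
ee_rot: [0.001, -0.126, 0.992, 0.0]
contact_force: [1.0, 0.7, -0.5]
width: 0.0682
gripper_force: 0.0
clock: 8.7
position: [0.4191, 0.4602, 0.2307]
ee_rot: [-0.0, -0.127, 0.992, -0.001]
contact_force: [-0.0, -1.1, 0.2]
width: 0.0683
gripper_force: 0.0
[0.41913425 0.46020605 0.23066266] [-0.02844466 -1.05143521  0.21824269]
4 [0.51465315 0.20504671 0.031     ]
cam 1.5379534788162301 0.026701131618643507
```

View pics/d.png

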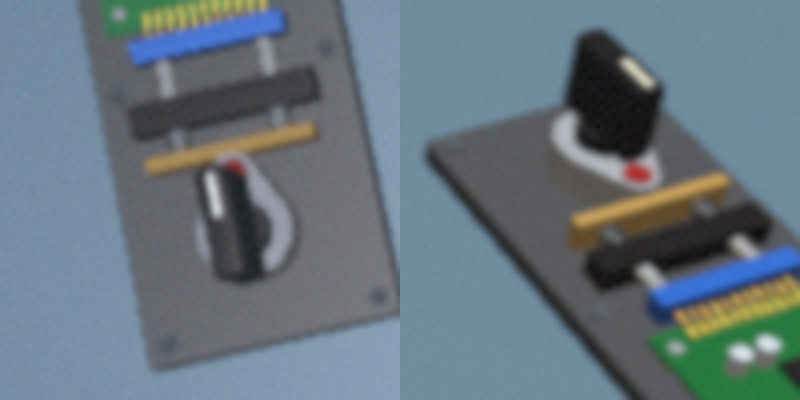

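The nose points squarely at the brass face and the pins are at the board's edge. The red dot puts the cam at about 1.54 rad, and the arm is clear.

```bash
python3 -c "from rig import manip; print(manip.sign_off())"
```

```text
the job is handed in; nothing more can be done
None
```

I turned the green-board jig's cam counter-clockwise until its red-dotted nose bears squarely on the brass face (about 1.54 rad in the last picture, target 1.571), and it stayed there after I let go; the empty jig was not touched, and the job is handed in with about 9 s on the clock.

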